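# Turn the lamp-arm link onto the bracket and snap its second pivot cap on

### The arm

A 7-joint arm with a two-finger parallel gripper is mounted at the origin on the work surface. World frame = base frame: x ahead of the robot, y to its left, z up, the work surface at z = 0. Lengths are in mm, angles in rad, forces in N, time in s.
With the tool pointing down it reaches from about 425 to 950 mm from the base axis. Payload 4.7 kg.
Tool frame: the origin (TCP) lies at the very end of the fingers, on their centre line; the grasp point (between the pads) lies 19 mm behind it (bot.hold_point_z is the distance from the TCP to the grasp point, in mm); z points along the fingers, y is the line along which they close (so a half turn about z gives the same grasp; the last joint's range is limited). The gripper opens to 85 mm and grips with 20 to 120 N. Pads are 22 mm wide; open, the fingers measure 114 mm over their backs; the gripper's body (76 mm by 85 mm) begins 54 mm behind the grasp point. The pads swing forward as they close: fully open they stand 13 mm farther back than shut.
Start: joints at [-1.333, 0.469, -0.049, 1.532, 0.024, 1.141, -0.082], TCP at [177.919, 651.148, 231.335] pointing down, gripper open.
Joint ranges: [-2.59, 2.59], [-0.33, 1.99], [-1.39, 1.29], [0.1, 2.45], [-1.04, 4.18], [0.21, 1.99], [-2.66, 2.66]. Speed limits (rad/s): [2.57, 2.57, 3.14, 3.14, 3.14, 3.14, 3.14].

### API

Orientations are given as a unit quaternion [x, y, z, w].
In Python, from cell import bot gives the robot as it stands.
- The arm moves only by the tool arm_command, never from a script. Its argument "commands" is one flat list of numbers, 7 for each row, row after row: the shift along the tool's x, y, z in cm, then the turn, a rotation vector about the tool's x, y, z in degrees, then the closure, from 0 (fully open) to 1 (shut). A call has 1 to 12 rows; each row is the pose to reach, as a shift and turn from the pose commanded when the call began, along the tool's axes at that moment; what a row does not reach only later rows make up. A row lasts 1/10 s, in which the tool goes at most 50 mm and 8.59 degrees, less where a joint would pass 70% of its speed; a pose out of reach is approached as far as the arm can. A call with a gripper value outside its range is refused whole. The fingers move at their own pace and stop on an object; "force" is the grip in N (left out, the last holds). Time passes only in rows, so rows that repeat a pose let the fingers close. It gives the time, the measured TCP pose, the force, the opening and the grip force at its end, in the units of the state.
- bot.observe(): the state, without advancing time (a new reading comes with each control period).
- bot.camera(name): name is "side" or "top"; returns a dict with "image" (400x640x3 uint8, red, green, blue), "fx", "fy", "cx", "cy" (pixels), "k1" (the pictures are not rectified: a ray, as slopes to the right and down, at radius r is drawn at 1 + k1 r^2 times it, then the intrinsics apply), "R" (3x3) and "t" (3): a world point X has camera coordinates R X + t. Camera axes: x right, y down, z forward; pixel columns grow to the right and rows downward; lengths in mm; the calibration is good to about 2 mm. A picture is of the moment at which its call begins. There is no depth.
- bot.sign_off(): hands the job in; it is judged then, once.
The state is a dict: "time": time; "qpos": joint angles; "qd": joint speeds; "joint_efforts": joint torques, N m; "ee_pos": TCP position; "orientation": TCP orientation; "wrist_force": force on the tool from outside, world axes, zero at the start; "wrist_torque": the same for the moment, N m; "grip_width": finger opening in mm; "grasp_force": force on a finger pad.
Only numpy, scipy, OpenCV 4.12 (cv2) and the standard library are available. Lean on these libraries where they do the work, as an engineer would, in place of code of your own. Each camera call takes 0.05 s, during which the arm holds its last target. There are 200 camera calls.

### The job

One pivot cap is already on the white lamp-arm link. Turn the link round so that the knuckle with the bare steel stud lies on the shelf of the bent steel bracket, up against its upturned lip, with the link standing level and let go; then set the loose black cap on that stud, press it down until it clicks, and keep pressing firmly after the click so that it beds fully home. Finish while still holding the cap pressed down, and leave everything else on the table where it is.

Things in the scene. Friction and masses are not known exactly. Their poses are not given: they have to be found in the camera images.
- link_center (a point): Centre of the middle housing of the loose white lamp-arm link (0.28 kg), 17 mm above its flat underside. Housing: 90 mm long (x), 30 mm wide (y), 34 mm tall; grip it across its width. At both ends, 78 mm from here along x, a round 32 mm knuckle overhangs on a 22 mm wide beam. Link z is up; the bare steel stud is at +x, the cap already fitted (34 mm wide, 20 mm tall) at -x.
- stud_top (a point): Centre of the top of the bare steel stud, axes as the link's. The stud is 16 mm thick, stands 15 mm up from the knuckle's top face and tapers to 10 mm over its top 3 mm; 4 sprung brass catch balls bulge 2.8 mm from its side, centred 8 mm below this point. The knuckle is 18 mm thick, its underside 16 mm above the housing's. Unsupported, it tips down under some 4 N.
- cap_center (a point): Centre of the loose black pivot cap, 10 mm above its mouth: 34 mm wide, 20 mm tall, 22 g, standing mouth down on the table, z up. An 18 mm bore at the mouth, wider inside. Put on the stud it rests on the balls, this point about 5 mm above the stud's top; about 10 N snaps it over them, the force drops after some 3 mm, and it is home 10 mm down, its mouth on the knuckle's top face.
- bracket_seat (a point): Spot on the shelf of the bent steel bracket (fixed to the table) over which the stud's axis belongs. The shelf is flat, 16 mm above the table (level with the knuckle's underside), 64 mm wide (y), from 22 mm in front of this spot to the lip 17 mm behind it. The lip (+x side) is 4 mm thick, 14 mm above the shelf. x points to the lip, z up. The link's housing stands on the table at -x.
- cells: Bystander: black two-cell battery holder with a green and an orange cell, 62 x 34 x 17 mm. Origin at the centre of its underside.
- foot: Bystander: round grey rubber foot, 44 mm in diameter, 12 mm tall. Origin at the centre of its underside.
- driver: Bystander: screwdriver with a red handle, 170 mm long, lying along its x. Origin half-way along, underneath.
- handset: Bystander: silver cordless telephone handset lying face up, 145 x 46 x 24 mm and an aerial stub. Origin at the centre of its underside.
- housing: Bystander: open white instrument housing with a green circuit board inside, 100 x 140 x 45 mm. Origin at the centre of its underside.
- wall_arm: Bystander: white wall arm, a square 75 mm foot plate with a twin bar 205 mm long along its x, 34 mm tall. Origin under the foot plate.

How it is judged:
By the outcome, as a careful person would: the job done as asked, in the order asked, and still so for the second after the job is handed in, while the arm keeps its last pose, push and grip.
It also fails if it takes over 64 s, if anything falls off the work surface, if the arm or the gripper's body presses on something with over 40 N, if the wrist force passes 120 N, or if a joint passes its speed limit or range.

## Working session

There is one attempt and no reset: what is moved stays moved. The work goes in short steps, Python scripts to look and compute and a tool call to move; the robot and the scene stay as the last step left them, time stands still between calls to the robot, and variables do not carry over. Pictures are saved under pics/ and viewed, at most 10 in all, crops included, and the job is handed in when it is done.

Besides the shell and the picture viewer there is one more tool, called after ">>>" in YAML: its name, and indented under it one key for each argument. arm_command: Moves the arm, as the interface text tells. Its arguments: {"type":"object","properties":{"commands":{"type":"array"},"force":{"type":"number"}},"required":["commands"]}

```bash
mkdir -p pics; ls
python3 - <<'E'
from cell import bot
import cv2,numpy as np,json
for n in("side","top"):
    c=bot.camera(n); cv2.imwrite(f"pics/{n}0.png",c["image"][:,:,::-1])
    print(n,{k:np.round(c[k],4).tolist() for k in c if k!="image"})
print(bot.observe())
E
```

```text
pics
side {'fx': 457.095, 'fy': 457.095, 'cx': 322.0478, 'cy': 204.8471, 'k1': 0.0113, 'R': [[0.8644, -0.5025, -0.0174], [-0.2787, -0.4501, -0.8484], [0.4185, 0.7382, -0.5291]], 't': [-476.1519, 212.8021, 969.3041]}
top {'fx': 464.8415, 'fy': 464.8415, 'cx': 328.8456, 'cy': 203.1561, 'k1': -0.0916, 'R': [[0.0175, -0.9998, 0.0097], [-0.9969, -0.0182, -0.0771], [0.0773, -0.0083, -0.997]], 't': [-11.4875, 578.0233, 1100.885]}
{'time': 0.1, 'qpos': array([-1.33291306,  0.46938633, -0.04859343,  1.53357475,  0.0241022 ,
        1.14100842, -0.08233717]), 'qd': array([-0.00041042, -0.00311295,  0.0007916 , -0.00285987, -0.00038469,
       -0.00201314,  0.00037481]), 'joint_efforts': array([ 5.14688254e-04, -5.11514246e+01, -4.71390761e-02, -2.38390088e+01,
        1.07389197e-02,  4.24997939e-03, -2.05720420e-05]), 'ee_pos': array([177.79934762, 650.61498631, 230.34901692]), 'orientation': array([ 1.33000606e-01,  9.91115552e-01, -8.91405338e-04, -8.66075287e-05]), 'wrist_force': array([ 0.74250182,  0.47738958, -0.01444973]), 'wrist_torque': array([-0.00802169,  0.02522581,  0.02426597]), 'grasp_force': 0.0, 'grip_width': 85.4359276109032}
```

View pics/side0.png

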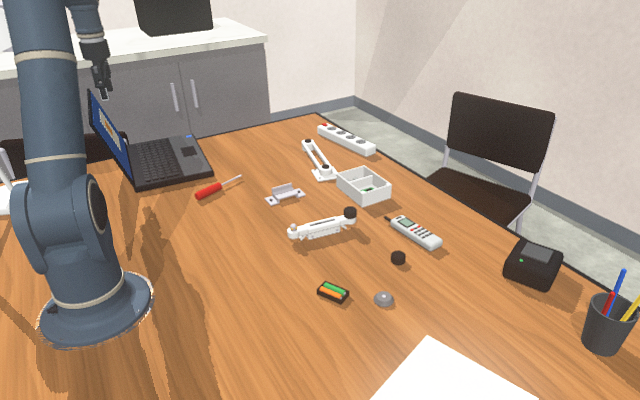

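View pics/top0.png

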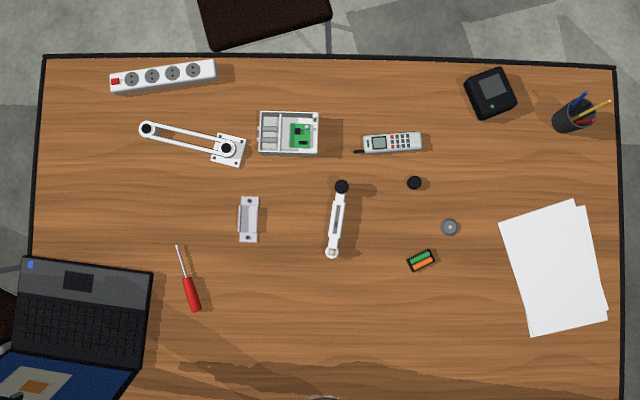

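The side view shows the link at about (322,225), bracket at (285,193) and loose cap at (398,257). In the top view, the link runs from the stud at (332,252) to the fitted cap at (341,186). The bracket is at (249,219) and the loose cap at (414,183). I'll zoom in.

Run:
```python
import cv2,numpy as np
t=cv2.imread("pics/top0.png");s=cv2.imread("pics/side0.png")
a=cv2.resize(t[170:270,230:430],(800,400),interpolation=cv2.INTER_CUBIC)[:,:800]
b=cv2.resize(s[175:245,260:420],(800,350),interpolation=cv2.INTER_CUBIC)
a=cv2.resize(t[175:265,230:430],(667,300),interpolation=cv2.INTER_CUBIC)
b=cv2.resize(s[175:272,260:412],(470,300),interpolation=cv2.INTER_CUBIC)
o=np.zeros((600,667,3),np.uint8);o[:300]=a;o[300:,:470]=b
cv2.imwrite("pics/crop0.png",o)
```

```text
(no output)
```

View pics/crop0.png

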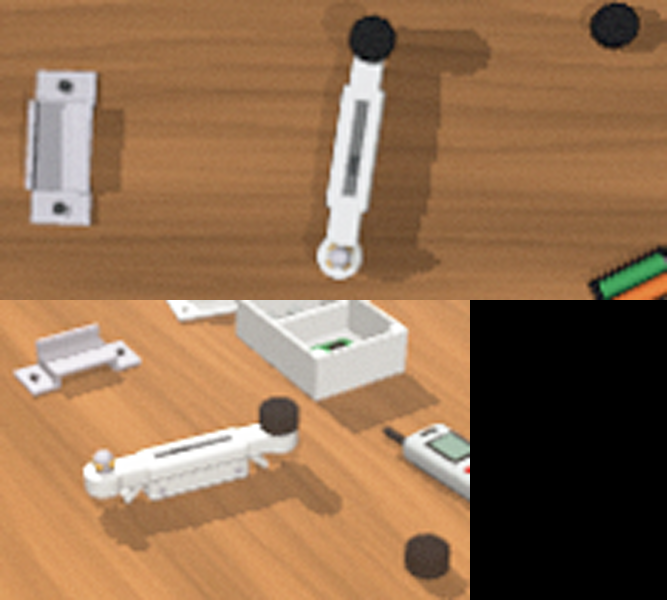

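The zoom shows the bracket's lip on its left (+y) edge and its screw ears at ±x. The link's bare stud is at the bottom end, toward −x. Next I'll measure with masks.

```bash
cat > h.py <<'E'
import cv2,numpy as np
from cell import bot
from scipy.spatial.transform import Rotation as Ro
def ray(c,p):
    K=np.array([[c["fx"],0,c["cx"]],[0,c["fy"],c["cy"]],[0,0,1.]])
    u=cv2.undistortPoints(np.array([[p]],float),K,np.array([c["k1"],0,0,0.]))[0,0]
    R=np.array(c["R"]);d=R.T@[u[0],u[1],1];return -R.T@np.array(c["t"]),d/np.linalg.norm(d)
def plane(c,p,z):
    o,d=ray(c,p);return (o+d*(z-o[2])/d[2])
def tri(c1,p1,c2,p2):
    o1,d1=ray(c1,p1);o2,d2=ray(c2,p2)
    s=np.linalg.lstsq(np.c_[d1,-d2],o2-o1,rcond=None)[0]
    a,b=o1+s[0]*d1,o2+s[1]*d2
    return (a+b)/2,np.linalg.norm(a-b)
def px(c,X):
    K=np.array([[c["fx"],0,c["cx"]],[0,c["fy"],c["cy"]],[0,0,1.]])
    return cv2.projectPoints(np.array([X],float),cv2.Rodrigues(np.array(c["R"]))[0],np.array(c["t"]),K,np.array([c["k1"],0,0,0.]))[0][0,0]
def blobs(c,box,f,amin=30):
    x0,y0,x1,y1=box;im=c["image"][y0:y1,x0:x1]
    m=f(cv2.cvtColor(im,cv2.COLOR_RGB2HSV).astype(int)).astype(np.uint8)
    n,l,s,ce=cv2.connectedComponentsWithStats(m)
    return [(s[i,4],ce[i]+[x0,y0],l==i) for i in range(1,n) if s[i,4]>=amin]
dark=lambda h:h[...,2]<70
white=lambda h:(h[...,1]<70)&(h[...,2]>130)
E
python3 - <<'E'
from h import *
np.set_printoptions(precision=1,suppress=True)
T=bot.camera("top");S=bot.camera("side")
B={"cap":((400,172,430,196),(385,247,412,268)),"fit":((330,176,352,198),(340,204,360,222))}
for n,(bt,bs) in B.items():
    t=max(blobs(T,bt,dark),key=lambda a:a[0]);s=max(blobs(S,bs,dark),key=lambda a:a[0])
    print(n,t[0],t[1],s[0],s[1],tri(T,t[1],S,s[1]))
for n,c,b in(("linkT",T,(320,180,352,265)),("brT",T,(232,190,265,248)),("linkS",S,(283,205,360,245)),("brS",S,(262,178,310,207))):
    a,ce,m=max(blobs(c,b,white),key=lambda a:a[0])
    p=np.argwhere(m)[:,::-1]+[b[0],b[1]]
    r=cv2.minAreaRect(p.astype(np.float32));print(n,a,ce,r,p.min(0),p.max(0))
    if c is T:
        cnt=[(y,p[p[:,1]==y,0].min(),p[p[:,1]==y,0].max()) for y in range(p[:,1].min(),p[:,1].max()+1)]
        print(*["%d:%d-%d"%q for q in cnt])
def up(c,x,y,w,h,k): return cv2.resize(c["image"][y:y+h,x:x+w,::-1],None,fx=k,fy=k,interpolation=cv2.INTER_NEAREST)
o=np.zeros((600,800,3),np.uint8)
o[:600,:300]=up(T,235,190,30,60,10)
o[:300,300:800]=up(S,262,178,50,30,10)
o[300:600,300:500]=up(T,322,238,20,30,10)
o[300:600,500:800]=up(S,283,217,30,30,10)
cv2.imwrite("pics/z1.png",o)
E
```

```text
Traceback (most recent call last):
ValueError: max() iterable argument is empty
```

```bash
cat > m1.py <<'E'
from h import *
np.set_printoptions(precision=1,suppress=True)
T=bot.camera("top");S=bot.camera("side")
B={"cap":((400,172,430,196),(385,247,412,268)),"fit":((330,176,352,198),(340,204,360,222))}
for n,bb in B.items():
    q=[]
    for c,b in zip((T,S),bb):
        g=c["image"][b[1]:b[3],b[0]:b[2]].max(2)
        th,_=cv2.threshold(g,0,255,cv2.THRESH_OTSU);th=min(th,75)
        l=blobs(c,b,lambda h:h[...,2]<th,20);q.append(max(l,key=lambda a:a[0]));print(th,q[-1][:2],g.min())
    print(n,tri(T,q[0][1],S,q[1][1]))
for n,c,b in(("linkT",T,(320,180,352,265)),("brT",T,(232,190,265,248)),("linkS",S,(283,205,360,245)),("brS",S,(262,178,310,207))):
    a,ce,m=max(blobs(c,b,white),key=lambda a:a[0])
    p=np.argwhere(m)[:,::-1]+[b[0],b[1]]
    r=cv2.minAreaRect(p.astype(np.float32));print(n,a,ce,r,p.min(0),p.max(0))
    if c is T:
        cnt=[(y,p[p[:,1]==y,0].min(),p[p[:,1]==y,0].max()) for y in range(p[:,1].min(),p[:,1].max()+1)]
        print(*["%d:%d-%d"%q for q in cnt])
def up(c,x,y,w,h,k): return cv2.resize(c["image"][y:y+h,x:x+w,::-1],None,fx=k,fy=k,interpolation=cv2.INTER_NEAREST)
o=np.zeros((600,800,3),np.uint8)
o[:600,:300]=up(T,235,190,30,60,10)
o[:300,300:800]=up(S,262,178,50,30,10)
o[300:600,300:500]=up(T,322,238,20,30,10)
o[300:600,500:800]=up(S,283,217,30,30,10)
cv2.imwrite("pics/z1.png",o)
E
python3 m1.py
```

```text
75 (np.int32(159), array([413.9, 182.2])) 9
75 (np.int32(49), array([397.3, 259.4])) 65
cap (array([ 634.9, -210.7,    2.8]), np.float64(2.03377266672507))
75 (np.int32(150), array([341.3, 186.3])) 14
75 (np.int32(29), array([349.3, 214. ])) 58
fit (array([617.3, -29.7,  35.9]), np.float64(1.8135406213843137))
linkT 708 [335.1 225.8] ((335.098876953125, 225.29385375976562), (13.429034233093262, 66.19444274902344), 7.969610214233398) [325 192] [345 258]
192:336-336 193:336-339 194:335-344 195:335-344 196:335-344 197:335-344 198:335-344 199:335-344 200:333-343 201:333-343 202:333-344 203:332-345 204:332-344 205:332-344 206:332-344 207:332-344 208:332-344 209:332-344 210:331-344 211:331-343 212:331-343 213:331-343 214:331-343 215:331-343 216:330-343 217:330-343 218:330-342 219:330-342 220:330-342 221:330-342 222:330-342 223:329-342 224:329-342 225:329-341 226:329-341 227:329-341 228:329-341 229:329-341 230:328-341 231:328-340 232:328-340 233:328-340 234:328-340 235:328-340 236:328-340 237:329-340 238:329-339 239:329-338 240:328-338 241:328-337 242:328-337 243:328-337 244:328-337 245:328
[... 454 characters left out ...]
8-257 209:238-257 210:238-257 211:238-257 212:238-257 213:238-257 214:238-257 215:238-257 216:238-257 217:238-257 218:238-257 219:238-257 220:238-257 221:238-256 222:238-256 223:238-256 224:238-256 225:238-256 226:238-256 227:238-256 228:238-256 229:237-256 230:237-256 231:238-256 232:239-256 233:239-256 234:239-257 235:239-257 236:239-257 237:239-256 238:239-256 239:239-256 240:239-256 241:239-256 242:247-256
linkS 953 [319.4 227.5] ((321.374267578125, 227.69219970703125), (18.801116943359375, 69.89110565185547), 80.31121826171875) [287 215] [355 240]
brS 447 [283.2 193.3] ((283.85498046875, 192.63555908203125), (16.974281311035156, 39.77237319946289), 73.49563598632812) [265 183] [305 205]
```

View pics/z1.png

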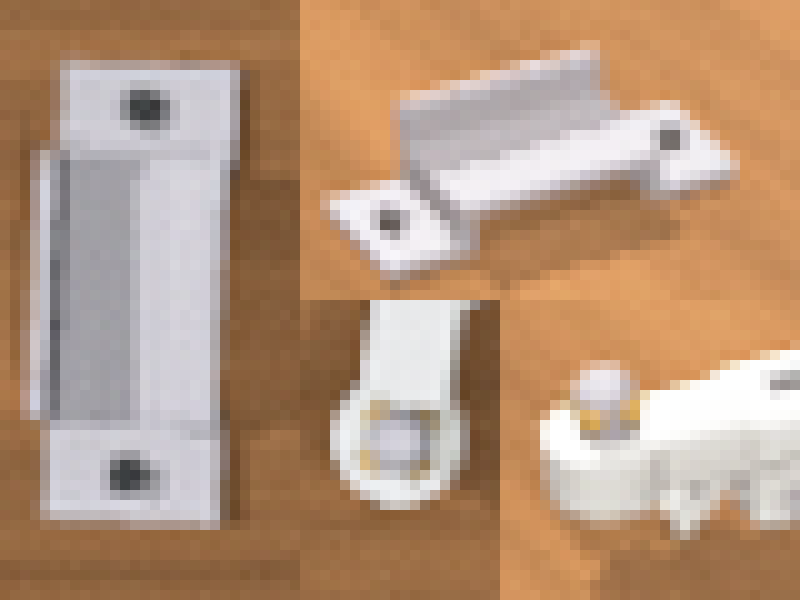

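The zoom shows the lip top running from (239.0,204.5) to (237.6,231.3) in the top view. In the side view it runs from (291.3,182.2) to (271.5,187.5). The shelf's front edge is near column 256.6. The stud top is at (331.2,251.5) in the top view and (293,225) in the side view.

Run:
```python
from h import *
np.set_printoptions(precision=1,suppress=True)
T=bot.camera("top");S=bot.camera("side")
q={}
for n,bt,bs in(("cap",(400,172,430,196),(385,247,412,268)),("fit",(330,176,352,198),(340,204,360,222))):
    f=lambda h:(h[...,2]<100)
    t=max(blobs(T,bt,lambda h:h[...,2]<70),key=lambda a:a[0]);s=max(blobs(S,bs,f),key=lambda a:a[0])
    print(n,t[:2],s[:2],tri(T,t[1],S,s[1]), plane(T,t[1],10 if n=="cap" else 44), plane(S,s[1],10 if n=="cap" else 44))
print("stud",tri(T,(331.2,251.5),S,(293,225)),plane(T,(331.2,251.5),49),plane(S,(293,225),49))
print("knuckle circ", plane(T,(331.4,251.8),34))
for a,b in(((239.,204.5),(291.3,182.2)),((237.6,231.3),(271.5,187.5))): print("lip",tri(T,a,S,b),plane(T,a,30),plane(S,b,30))
print("front",plane(T,(256.8,205),16),plane(T,(256,231.5),16),plane(T,(256.4,218.3),16))
print("shelf/lip",plane(T,(241,218.3),16))
print("screws",plane(T,(249.2,200.3),3),plane(T,(247.2,236.9),3))
print("shelf front side", plane(S,(262+16.7,178+20.8),16),plane(S,(262+35,178+15.5),16))
print("hous", [plane(T,p,34) for p in((338,218.5),)])
```

```text
cap (np.int32(157), array([413.9, 182.2])) (np.int32(164), array([397.7, 257.8])) (array([ 634.9, -210.3,    7.1]), np.float64(0.37868387153714084)) [ 634.7 -209.8   10. ] [ 632.2 -213.    10. ]
fit (np.int32(147), array([341.2, 186.2])) (np.int32(121), array([349.7, 212.3])) (array([617.5, -29.7,  40.9]), np.float64(0.6182432174434878)) [617.5 -29.7  44. ] [614.6 -33.5  44. ]
stud (array([462.9,  -8.7,  44.5]), np.float64(0.8840596726965461)) [462.6  -8.4  49. ] [460.5 -14.9  49. ]
knuckle circ [461.5  -9.2  34. ]
lip (array([570.8, 214.9,  28.2]), np.float64(0.6531457147729751)) [570.4 214.7  30. ] [569.7 211.8  30. ]
lip (array([506.7, 216. ,  29.1]), np.float64(1.388402447565524)) [506.  216.1  30. ] [506.6 214.1  30. ]
front [570.9 173.8  16. ] [506.6 173.9  16. ] [538.6 173.9  16. ]
shelf/lip [537.9 211.4  16. ]
screws [583.1 194.9   3. ] [493.1 197.1   3. ]
shelf front side [506.2 167.2  16. ] [564.1 166.1  16. ]
hous [array([540.9, -23.5,  34. ])]
```

```bash
cat >> h.py <<'E'
def go(x,y,z,ang):
    "target TCP, tool z down, tool y at world angle ang (deg); prints shift cm, turn deg"
    s=bot.observe();R=Ro.from_quat(s["orientation"])
    a=np.radians(ang);ty=np.array([np.cos(a),np.sin(a),0]);tz=np.array([0,0,-1.])
    G=Ro.from_matrix(np.c_[np.cross(ty,tz),ty,tz])
    print(np.round(R.inv().apply(np.array([x,y,z])-s["ee_pos"])/10,2),np.round((R.inv()*G).as_rotvec(degrees=True),2))
def st():
    s=bot.observe();Y=Ro.from_quat(s["orientation"]).as_matrix()
    print("t",s["time"],"p",s["ee_pos"].round(1),"yang",np.degrees(np.arctan2(Y[1,1],Y[0,1])).round(2),"tilt",np.degrees(np.arccos(-Y[2,2])).round(2),"F",s["wrist_force"].round(1),"w",s["grip_width"].round(1),"g",round(s["grasp_force"],1))
E
python3 -c "
from h import *
st();go(178,651,400,74.7);go(540,-19,400,82.2);go(540,-19,120,82.2)"
```

```text
Traceback (most recent call last):
  File "h.py", line 33, in st
    print("t",s["time"],"p",s["ee_pos"].round(1),"yang",np.degrees(np.arctan2(Y[1,1],Y[0,1])).round(2),"tilt",np.degrees(np.arccos(-Y[2,2])).round(2),"F",s["wrist_force"].round(1),"w",s["grip_width"].round(1),"g",round(s["grasp_force"],1))
                                                                                                                                                                                        ^^^^^^^^^^^^^^^^^^^^^
AttributeError: 'float' object has no attribute 'round'
```

```bash
sed -i 's/s\["grip_width"\].round(1)/round(s["grip_width"],1)/' h.py
python3 -c "
from h import *
st();go(178,651,400,74.7);go(540,-19,400,82.2);go(540,-19,120,82.2)"
```

```text
t 0.4 p [177.9 651.1 231.2] yang 74.72 tilt 0.01 F [ 0.5 -0.4  0.7] w 85.5 g 0.0
[-1.000e-02 -1.000e-02 -1.688e+01] [-0.01 -0.    0.02]
[-52.59 -55.1  -16.87] [-0.01 -0.   -7.48]
[-52.59 -55.09  11.13] [-0.01 -0.   -7.48]
```

>>> arm_command:
  commands: [0,0,-8,0,0,0,0,0,0,-17,0,0,0,0,0,0,-17,0,0,0,0,-52.6,-55.1,-17,0,0,-7.5,0,-52.6,-55.1,-17,0,0,-7.5,0,-52.6,-55.1,-17,0,0,-7.5,0,-52.6,-55.1,-17,0,0,-7.5,0,-52.6,-55.1,-17,0,0,-7.5,0,-52.6,-55.1,-17,0,0,-7.5,0,-52.6,-55.1,-17,0,0,-7.5,0,-52.6,-55.1,-17,0,0,-7.5,0,-52.6,-55.1,-17,0,0,-7.5,0]

```text
time: 1.6
ee_pos: [392.3, 253.3, 393.5]
orientation: [0.068, 0.998, 0.0, 0.0]
wrist_force: [1.5, 0.3, 0.9]
grip_width: 85.4
grasp_force: 0.0
```

```bash
python3 -c "
from h import *
st();go(540,-19,300,82.2);go(540,-19,110,82.2)"
```

```text
t 1.6 p [392.3 253.3 393.5] yang 82.22 tilt 0.06 F [1.5 0.3 0.9] w 85.4 g 0.0
[-18.31 -24.99   9.33] [0.06 0.03 0.02]
[-18.31 -25.01  28.33] [0.06 0.03 0.02]
```

>>> arm_command:
  commands: [-18.3,-25,9,0,0,0,0,-18.3,-25,9,0,0,0,0,-18.3,-25,9,0,0,0,0,-18.3,-25,9,0,0,0,0,-18.3,-25,9,0,0,0,0,-18.3,-25,9,0,0,0,0,-18.3,-25,9,0,0,0,0,-18.3,-25,18,0,0,0,0,-18.3,-25,27,0,0,0,0,-18.3,-25,27,0,0,0,0,-18.3,-25,27,0,0,0,0,-18.3,-25,27,0,0,0,0]

```text
time: 2.8
ee_pos: [535.9, -16.9, 119.2]
orientation: [0.068, 0.998, -0.001, -0.005]
wrist_force: [-1.2, 0.2, 0.1]
grip_width: 85.3
grasp_force: 0.0
```

```bash
python3 -c "
from h import *
st();go(540,-19,6,82.2)"
```

```text
t 2.8 p [535.9 -16.9 119.2] yang 82.22 tilt 0.53 F [-1.2  0.2  0.1] w 85.3 g 0.0
[-0.54 -0.13 11.32] [-0.12 -0.52  0.02]
```

>>> arm_command:
  commands: [-0.5,-0.1,2,0,0,0,0,-0.5,-0.1,4,0,0,0,0,-0.5,-0.1,4,0,0,0,0,-0.5,-0.1,4,0,0,0,0]

```text
time: 3.2
ee_pos: [545.2, -18.8, 84.7]
orientation: [0.068, 0.998, 0.0, 0.001]
wrist_force: [-1.1, -0.3, 0.2]
grip_width: 85.0
grasp_force: 0.0
```

```bash
python3 -c "
from h import *
st();go(540,-19,6,82.2)"
```

```text
t 3.2 p [545.2 -18.8  84.7] yang 82.22 tilt 0.13 F [-1.1 -0.3  0.2] w 85.0 g 0.0
[ 0.53 -0.1   7.87] [0.04 0.13 0.02]
```

>>> arm_command:
  commands: [0.5,-0.1,3,0,0,0,0,0.5,-0.1,6,0,0,0,0,0.5,-0.1,7.7,0,0,0,0,0.5,-0.1,7.7,0,0,0,0,0.5,-0.1,7.7,0,0,0,0]

```text
time: 3.7
ee_pos: [540.3, -19.1, 7.7]
orientation: [0.068, 0.998, 0.0, 0.001]
wrist_force: [-0.0, -0.6, 0.7]
grip_width: 85.4
grasp_force: 0.0
```

Run:
```python
from h import *
S=bot.camera("side");T=bot.camera("top")
o=np.zeros((600,800,3),np.uint8)
o[:400]=cv2.resize(S["image"][150:270,230:470,::-1],(800,400))
o[400:,:400]=cv2.resize(T["image"][170:270,240:440,::-1],(400,200))
cv2.imwrite("pics/g1.png",o);st();go(540,-19,6,82.2)
```

```text
t 3.8 p [540.5 -19.1   8. ] yang 82.22 tilt 0.2 F [ 0.2  0.1 -0.2] w 85.2 g 0.0
[0.06 0.   0.2 ] [0.05 0.2  0.02]
```

View pics/g1.png

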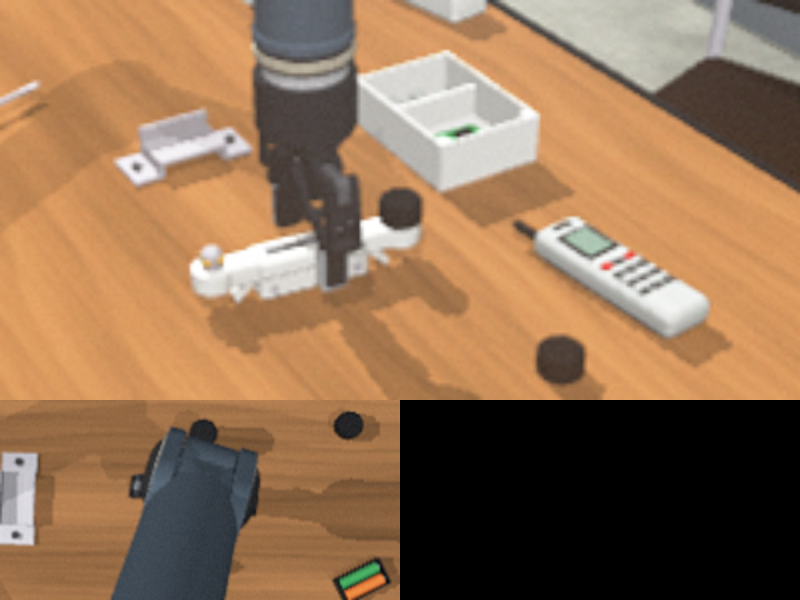

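The open fingers straddle the housing, so I'll close them and lift.

>>> arm_command:
  commands: [0,0,0,0,0,0,0.6,0,0,0,0,0,0,0.9,0,0,0,0,0,0,1,0,0,0,0,0,0,1,0,0,0,0,0,0,1,0,0,0,0,0,0,1,0,0,0,0,0,0,1]
  force: 60

```text
time: 4.5
ee_pos: [539.2, -19.3, 6.5]
orientation: [0.068, 0.998, 0.0, 0.0]
wrist_force: [-1.4, -1.7, 7.2]
grip_width: 28.8
grasp_force: 60.9
```

```bash
python3 -c "
from h import *
st();go(537,112,70,-1.2)"
```

```text
t 4.5 p [539.2 -19.3   6.5] yang 82.21 tilt 0.03 F [-1.4 -1.7  7.2] w 28.8 g 60.9
[ 2.   12.98 -6.35] [3.000e-02 2.000e-02 8.341e+01]
```

>>> arm_command:
  commands: [0,0,-3,0,0,0,1,0,0,-6.4,0,0,0,1,0,2,-6.4,0,0,14,1,0,4,-6.4,0,0,22,1,0,6,-6.4,0,0,30,1,1,8,-6.4,0,0,38,1,1,10,-6.4,0,0,46,1,2,12,-6.4,0,0,54,1,2,13,-6.4,0,0,62,1,2,13,-6.4,0,0,70,1,2,13,-6.4,0,0,78,1,2,13,-6.4,0,0,83.4,1]

```text
time: 5.7
ee_pos: [535.7, 112.8, 69.1]
orientation: [0.716, 0.698, -0.001, -0.0]
wrist_force: [-0.4, 0.8, -3.5]
grip_width: 29.2
grasp_force: 60.5
```

>>> arm_command:
  commands: [0,0,0,0,0,0,1,0,0,0,0,0,0,1,0,0,0,0,0,0,1,0,0,0,0,0,0,1]

```text
time: 6.1
ee_pos: [536.6, 112.4, 70.0]
orientation: [0.714, 0.7, 0.0, -0.0]
wrist_force: [0.1, -0.3, -2.9]
grip_width: 29.0
grasp_force: 60.5
```

```bash
cat > m2.py <<'E'
from h import *
import sys
st();T=bot.camera("top");S=bot.camera("side")
o=np.zeros((600,800,3),np.uint8)
o[:300,:]=cv2.resize(T["image"][185:260,225:425,::-1],(800,300),interpolation=cv2.INTER_CUBIC)
o[300:,:]=cv2.resize(S["image"][165:240,255:455,::-1],(800,300),interpolation=cv2.INTER_CUBIC)
cv2.imwrite(f"pics/{sys.argv[1]}.png",o)
E
python3 m2.py l1
```

```text
t 6.1 p [536.6 112.4  70. ] yang -1.14 tilt 0.02 F [ 0.1 -0.3 -2.9] w 29.0 g 60.5
```

View pics/l1.png

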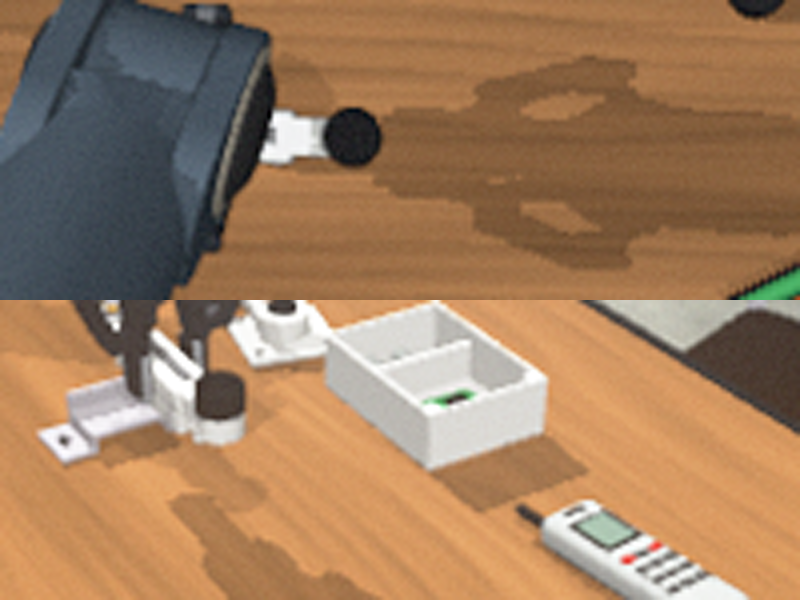

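The link is held and turned. The fitted cap shows at about (312,218) in the top view. I'll check the in-hand offset.

Run:
```python
from h import *
np.set_printoptions(precision=1,suppress=True)
T=bot.camera("top");S=bot.camera("side")
t=max(blobs(T,(303,205,325,235),lambda h:h[...,2]<70),key=lambda a:a[0])
s=max(blobs(S,(302,255-0-100,320,280-0-80),lambda h:h[...,2]<100),key=lambda a:a[0])
f=plane(T,t[1],107.5);print(t[:2],s[:2],f,tri(T,t[1],S,s[1]))
a=np.radians(88.8);u=np.array([np.cos(a),np.sin(a)])
print("ctr",f[:2]+78*u,"stud",f[:2]+156*u)
b=S["image"];st();go(536.9,112,8.5,-1.2)
```

```text
(np.int32(164), array([312.7, 218.8])) (np.int32(350), array([308.4, 173.1])) [535.9  34.8 107.5] (array([534.1,  33.7, 150.5]), np.float64(0.09720557761637157))
ctr [537.5 112.8] stud [539.1 190.8]
t 6.3 p [536.8 112.3  70.2] yang -1.18 tilt 0.02 F [-0.7 -0.3 -2.1] w 29.2 g 60.5
[-0.   0.   6.2] [ 0. -0.  0.]
```

>>> arm_command:
  commands: [0,-0.05,3,0,0,0,1,0,-0.05,5.5,0,0,0,1,0,-0.05,6,0,0,0,1,0,-0.05,6.2,0,0,0,1,0,-0.05,6.3,0,0,0,1,0,-0.05,6.3,0,0,0,1]

```text
time: 6.9
ee_pos: [537.1, 112.5, 8.1]
orientation: [0.714, 0.7, 0.001, 0.0]
wrist_force: [-0.7, 0.8, -3.1]
grip_width: 29.0
grasp_force: 60.3
```

```bash
python3 -c "
from h import *
st()"
```

```text
t 6.9 p [537.1 112.5   8.1] yang -1.19 tilt 0.11 F [-0.7  0.8 -3.1] w 29.0 g 60.3
```

>>> arm_command:
  commands: [0,-0.05,0,0,0,0,1,0.2,-0.05,0,0,0,0,1,0.3,-0.05,0,0,0,0,1,0.3,-0.05,0,0,0,0,1]

```text
time: 7.3
ee_pos: [535.9, 115.9, 7.2]
orientation: [0.714, 0.7, 0.0, -0.0]
wrist_force: [0.1, -0.3, -3.1]
grip_width: 28.9
grasp_force: 60.3
```

>>> arm_command:
  commands: [0.05,0,0,0,0,0,1,0.1,0,0,0,0,0,1,0.1,0,0,0,0,0,1]

```text
time: 7.6
ee_pos: [535.8, 116.5, 7.0]
orientation: [0.714, 0.7, -0.0, -0.0]
wrist_force: [0.8, 0.2, -3.9]
grip_width: 29.2
grasp_force: 60.3
```

>>> arm_command:
  commands: [0.05,0,0,0,0,0,1,0.1,0,0,0,0,0,1,0.1,0,0,0,0,0,1]

```text
time: 7.9
ee_pos: [535.8, 117.6, 7.1]
orientation: [0.714, 0.7, 0.0, -0.0]
wrist_force: [0.1, -0.4, -3.5]
grip_width: 28.9
grasp_force: 60.3
```

>>> arm_command:
  commands: [0.05,0.05,0,0,0,0,1,0.1,0.05,0,0,0,0,1,0.1,0.05,0,0,0,0,1]

```text
time: 8.2
ee_pos: [536.2, 117.9, 7.1]
orientation: [0.715, 0.7, -0.0, 0.0]
wrist_force: [-0.2, -1.9, -2.8]
grip_width: 29.0
grasp_force: 60.5
```

>>> arm_command:
  commands: [0.05,0,0,0,0,0,1,0.1,0,0,0,0,0,1,0.1,0,0,0,0,0,1]

```text
time: 8.5
ee_pos: [536.2, 118.0, 7.1]
orientation: [0.715, 0.699, -0.001, 0.001]
wrist_force: [-1.6, -5.2, -2.6]
grip_width: 29.2
grasp_force: 60.6
```

Contact with the lip at y ≈ 118. I'll lower until it touches down.

>>> arm_command:
  commands: [-0.1,0,0.05,0,0,0,1,-0.1,0,0.1,0,0,0,1,-0.1,0,0.1,0,0,0,1]

```text
time: 8.8
ee_pos: [536.3, 118.0, 6.6]
orientation: [0.715, 0.7, 0.0, -0.0]
wrist_force: [-1.9, -4.5, 5.0]
grip_width: 29.1
grasp_force: 61.6
```

>>> arm_command:
  commands: [0,0,0.05,0,0,0,1,0,0,0.05,0,0,0,1]

```text
time: 9.0
ee_pos: [536.3, 118.0, 6.6]
orientation: [0.715, 0.7, 0.0, -0.0]
wrist_force: [-3.8, -3.8, 10.3]
grip_width: 28.8
grasp_force: 62.4
```

>>> arm_command:
  commands: [0,0,-0.07,0,0,0,1,0,0,-0.07,0,0,0,0,0,0,-0.07,0,0,0,0,0,0,-0.07,0,0,0,0,0,0,-0.07,0,0,0,0,0,0,-0.07,0,0,0,0,0,0,-0.07,0,0,0,0,0,0,-4,0,0,0,0,0,0,-8,0,0,0,0,0,0,-13,0,0,0,0,0,0,-15,0,0,0,0,0,0,-15,0,0,0,0]

```text
time: 10.2
ee_pos: [538.5, 118.7, 158.8]
orientation: [0.714, 0.7, 0.003, 0.001]
wrist_force: [0.4, -0.4, -0.4]
grip_width: 85.3
grasp_force: 0.0
```

```bash
python3 -c "
from h import *
st();go(635,-210.2,150,-1.2);go(635,-210.2,150,-30)"
```

```text
t 10.2 p [538.5 118.7 158.8] yang -1.18 tilt 0.39 F [ 0.4 -0.4 -0.4] w 85.3 g 0.0
[-32.69  10.32   0.84] [ 0.35 -0.17  0.02]
[-32.69  10.32   0.84] [ 0.3  -0.25 28.82]
```

>>> arm_command:
  commands: [-32.7,9.9,1,0,0,0,0.35,-32.7,9.9,1,0,0,0,0.35,-32.7,9.9,1,0,0,0,0.35,-32.7,9.9,1,0,0,0,0.35,-32.7,9.9,1,0,0,0,0.35,-32.7,9.9,1,0,0,0,0.35,-32.7,9.9,1,0,0,0,0.35,-32.7,9.9,1,0,0,0,0.35,-32.7,9.9,1,0,0,0,0.35,-32.7,9.9,1,0,0,0,0.35,-32.7,9.9,1,0,0,0,0.35]

```text
time: 11.3
ee_pos: [628.6, -208.1, 144.8]
orientation: [0.713, 0.701, 0.0, -0.001]
wrist_force: [0.0, 0.1, -0.1]
grip_width: 55.7
grasp_force: 0.0
```

```bash
python3 m2.py l2; python3 -c "
from h import *
st();go(635,-210.2,50,-1.2);go(635,-210.2,3,-1.2)"
```

```text
t 11.3 p [ 628.6 -208.1  144.8] yang -1.03 tilt 0.11 F [ 0.   0.1 -0.1] w 55.7 g 0.0
t 11.4 p [ 628.8 -208.6  145.4] yang -1.04 tilt 0.06 F [0.8 0.  0.2] w 55.3 g 0.0
[-0.16  0.63  9.53] [-0.02 -0.06  0.16]
[-0.16  0.63 14.23] [-0.02 -0.06  0.16]
```

View pics/l2.png

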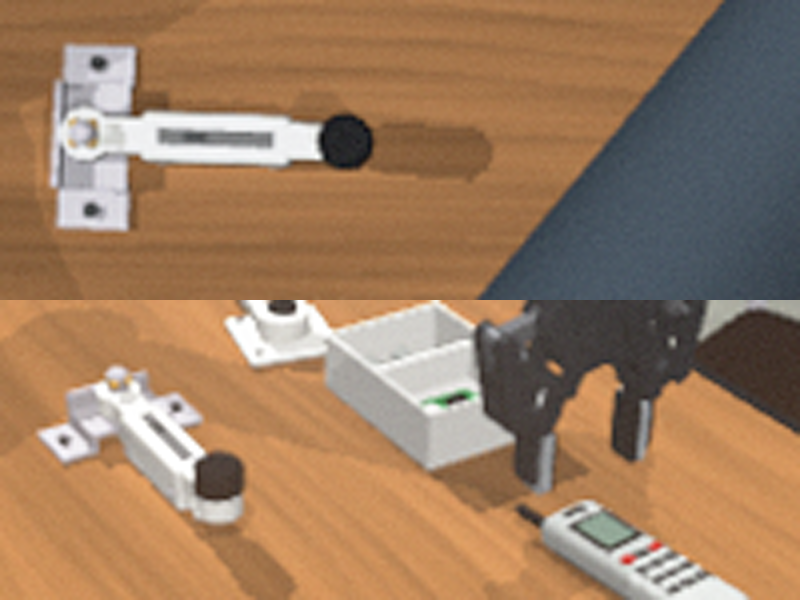

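The link sits level with its knuckle on the shelf against the lip. The stud is at about (245,218) in the top view. Next I'll measure the stud precisely and grasp the cap.

>>> arm_command:
  commands: [-0.2,0.6,5,0,0,0.2,0.35,-0.2,0.6,9.5,0,0,0.2,0.35,-0.2,0.6,9.5,0,0,0.2,0.35,-0.2,0.6,9.5,0,0,0.2,0.35]

```text
time: 11.8
ee_pos: [634.6, -212.3, 51.0]
orientation: [0.715, 0.699, -0.0, -0.0]
wrist_force: [-0.2, -0.3, 1.7]
grip_width: 55.6
grasp_force: 0.0
```

Run:
```python
from h import *
np.set_printoptions(precision=1,suppress=True)
st();go(635,-210.2,3,-1.2)
T=bot.camera("top");S=bot.camera("side")
t=max(blobs(T,(300,205,325,235),lambda h:h[...,2]<70),key=lambda a:a[0])
f=plane(T,t[1],44);s=plane(T,(245.0,217.75),49)
d=s-f;print(t[1],f,s,np.hypot(*d[:2]),np.degrees(np.arctan2(d[1],d[0])))
print("tri",tri(T,(245.,217.75),S,(255+117/4-.5,165+75/4-.5)))
g=lambda h:(h[...,1]>110)&(h[...,0]>15)&(h[...,0]<35)&(h[...,2]>130)
for x in blobs(T,(238,210,252,226),g,1):print(x[:2])
```

```text
t 11.8 p [ 634.6 -212.3   51. ] yang -1.35 tilt 0.04 F [-0.2 -0.3  1.7] w 55.6 g 0.0
[0.2 0.  4.8] [-0.   0.  -0.1]
[311. 220.] [535.8  40.4  44. ] [538. 196.  49.] 155.6103136659582 89.18254197460698
tri (array([538.4, 197. ,  42.8]), np.float64(0.3052751478836547))
(np.int32(1), array([248., 215.]))
(np.int32(1), array([248., 220.]))
```

>>> arm_command:
  commands: [0.2,0,2.5,0,0,0,0.35,0.2,0,4.3,0,0,0,0.35,0.2,0,4.7,0,0,0,0.35,0.2,0,4.7,0,0,0,0.35,0.2,0,4.7,0,0,0,0.45]
  force: 40

```text
time: 12.4
ee_pos: [635.2, -211.2, 4.6]
orientation: [0.716, 0.698, 0.0, 0.001]
wrist_force: [0.6, -0.9, 0.2]
grip_width: 47.1
grasp_force: 0.0
```

```bash
python3 -c "
from h import *
st()"
```

```text
t 12.4 p [ 635.2 -211.2    4.6] yang -1.4 tilt 0.09 F [ 0.6 -0.9  0.2] w 47.1 g 0.0
```

>>> arm_command:
  commands: [0.1,0,0.1,0,0,0,0.6,0.1,0,0.1,0,0,0,1,0.1,0,0.1,0,0,0,1,0.1,0,0.1,0,0,0,1,0.1,0,0.1,0,0,0,1,0.1,0,0.1,0,0,0,1]
  force: 80

```text
time: 13.0
ee_pos: [635.3, -210.4, 4.2]
orientation: [0.716, 0.698, 0.0, 0.001]
wrist_force: [-1.1, 0.6, 5.4]
grip_width: 31.1
grasp_force: 78.9
```

```bash
python3 -c "
from h import *
st();S=bot.camera('side');T=bot.camera('top')
o=np.zeros((500,800,3),np.uint8)
o[:,:500]=cv2.resize(S['image'][220:280,370:430,::-1],(500,500),interpolation=cv2.INTER_CUBIC)
cv2.imwrite('pics/c1.png',o)"
```

```text
t 13.0 p [ 635.3 -210.4    4.2] yang -1.4 tilt 0.12 F [-1.1  0.6  5.4] w 31.1 g 78.9
```

View pics/c1.png

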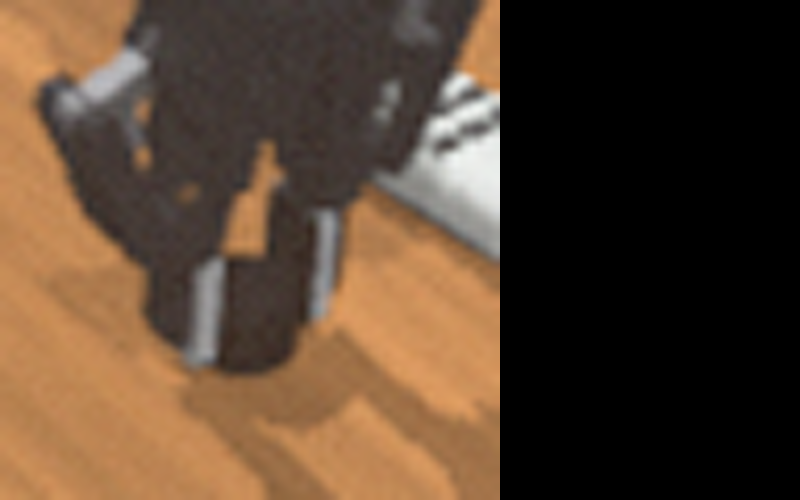

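The cap is held between the pads and bulges evenly past their front edges. I'll lift it and carry it above the stud.

```bash
python3 -c "
from h import *
st();go(538,196.4,124,-1.2)"
```

```text
t 13.1 p [ 635.3 -210.3    4.2] yang -1.4 tilt 0.12 F [-0.7 -0.2  6.7] w 31.1 g 78.9
[ 40.42 -10.7  -12.03] [ 0.12  0.03 -0.2 ]
```

>>> arm_command:
  commands: [0,0,-4,0,0,0,1,0,0,-8,0,0,0,1,2,0,-12,0,0,0,1,40.4,-10.7,-12,0,0,-0.2,1,40.4,-10.7,-12,0,0,-0.2,1,40.4,-10.7,-12,0,0,-0.2,1,40.4,-10.7,-12,0,0,-0.2,1,40.4,-10.7,-12,0,0,-0.2,1,40.4,-10.7,-12,0,0,-0.2,1,40.4,-10.7,-12,0,0,-0.2,1,40.4,-10.7,-12,0,0,-0.2,1,40.4,-10.7,-12,0,0,-0.2,1]

```text
time: 14.3
ee_pos: [535.0, 206.2, 121.9]
orientation: [0.71, 0.705, 0.001, -0.002]
wrist_force: [-0.4, -0.3, 0.1]
grip_width: 31.2
grasp_force: 79.3
```

>>> arm_command:
  commands: [0,0,0,0,0,0,1,0,0,0,0,0,0,1,0,0,0,0,0,0,1,0,0,0,0,0,0,1]

```text
time: 14.7
ee_pos: [537.9, 195.1, 122.8]
orientation: [0.715, 0.699, 0.0, 0.0]
wrist_force: [0.9, -0.1, -0.3]
grip_width: 31.3
grasp_force: 79.3
```

```bash
python3 -c "
from h import *
st();go(538,196.4,60,-1.2)"
```

```text
t 14.7 p [537.9 195.1 122.8] yang -1.36 tilt 0.02 F [ 0.9 -0.1 -0.3] w 31.3 g 79.3
[0.13 0.   6.28] [ 0.02 -0.   -0.16]
```

>>> arm_command:
  commands: [0.1,0,3,0,0,0,1,0.1,0,6,0,0,0,1,0.1,0,6.3,0,0,0,1,0.1,0,6.3,0,0,0,1,0.1,0,6.3,0,0,0,1]

```text
time: 15.2
ee_pos: [538.6, 197.4, 60.9]
orientation: [0.715, 0.699, 0.001, 0.001]
wrist_force: [-0.4, -0.4, 0.4]
grip_width: 31.3
grasp_force: 79.3
```

```bash
python3 -c "
from h import *
st();S=bot.camera('side');st();go(538,196.4,49,-1.2)
o=cv2.resize(S['image'][155:215,250:330,::-1],(800,600),interpolation=cv2.INTER_CUBIC)
cv2.imwrite('pics/c2.png',o);print('proj mouth/top of cap, stud top',px(S,(538,196.2,57)),px(S,(538,196.2,77)),px(S,(538,196.2,49)))"
```

```text
t 15.2 p [538.6 197.4  60.9] yang -1.25 tilt 0.12 F [-0.4 -0.4  0.4] w 31.3 g 79.3
t 15.25 p [538.6 197.6  61.1] yang -1.23 tilt 0.15 F [ 0.2  0.1 -0.3] w 31.1 g 79.3
[-0.13 -0.06  1.21] [ 0.14 -0.06 -0.03]
proj mouth/top of cap, stud top [283.39346178 179.06682707] [282.95518023 172.88277004] [283.56674735 181.51244568]
```

View pics/c2.png

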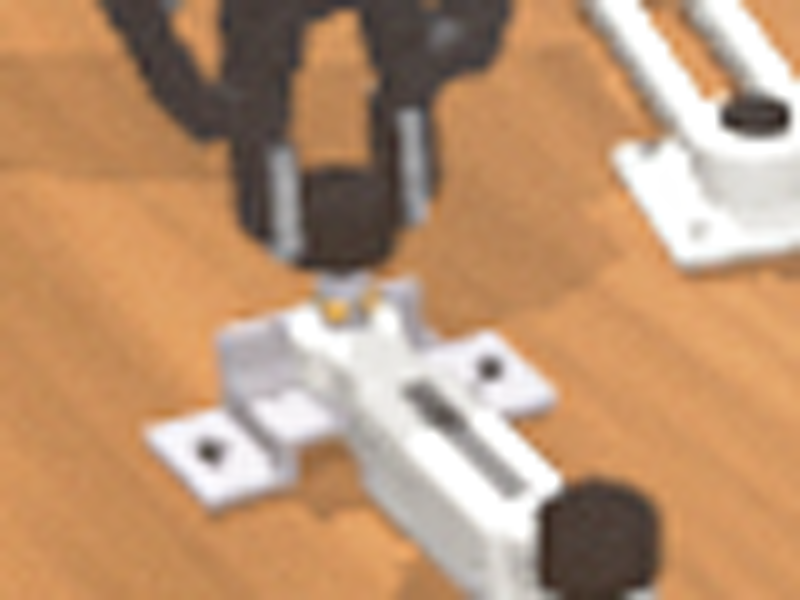

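The cap is centred over the stud axis, with its centre at column 343 and the stud at about column 349 (expected offset +5). I'll lower gently.

>>> arm_command:
  commands: [-0.1,-0.05,0.5,0,0,0,1,-0.1,-0.05,0.9,0,0,0,1,-0.1,-0.05,0.9,0,0,0,1,-0.1,-0.05,0.9,0,0,0,1]
  force: 100

```text
time: 15.65
ee_pos: [536.9, 196.9, 50.6]
orientation: [0.714, 0.7, 0.0, -0.0]
wrist_force: [-0.8, -0.5, -0.1]
grip_width: 30.2
grasp_force: 99.7
```

>>> arm_command:
  commands: [0,0,0.1,0,0,0,1,0,0,0.2,0,0,0,1,0,0,0.3,0,0,0,1,0,0,0.3,0,0,0,1]

```text
time: 16.05
ee_pos: [537.6, 196.5, 48.0]
orientation: [0.714, 0.7, 0.0, 0.0]
wrist_force: [0.3, -1.5, 2.6]
grip_width: 30.6
grasp_force: 100.1
```

It's resting on the balls at the predicted height, so I'll press.

>>> arm_command:
  commands: [0,0,0.1,0,0,0,1,0,0,0.2,0,0,0,1,0,0,0.2,0,0,0,1]

```text
time: 16.35
ee_pos: [538.0, 196.2, 46.7]
orientation: [0.715, 0.7, 0.001, 0.001]
wrist_force: [-1.1, -1.8, 7.9]
grip_width: 30.6
grasp_force: 100.7
```

>>> arm_command:
  commands: [0,0,0.1,0,0,0,1,0,0,0.2,0,0,0,1,0,0,0.2,0,0,0,1]

```text
time: 16.65
ee_pos: [537.1, 196.3, 43.6]
orientation: [0.715, 0.7, 0.0, 0.0]
wrist_force: [1.4, -2.2, 0.1]
grip_width: 30.3
grasp_force: 99.8
```

>>> arm_command:
  commands: [0,0,0.1,0,0,0,1,0,0,0.2,0,0,0,1,0,0,0.2,0,0,0,1]

```text
time: 16.95
ee_pos: [535.6, 196.5, 40.6]
orientation: [0.714, 0.7, -0.001, -0.001]
wrist_force: [-0.4, -2.0, -4.6]
grip_width: 30.2
grasp_force: 99.5
```

Clicked: the force dropped after 46.7. I'll continue to home.

>>> arm_command:
  commands: [0,0.05,0.1,0,0,0,1,0,0.1,0.2,0,0,0,1,0,0.1,0.2,0,0,0,1]

```text
time: 17.25
ee_pos: [537.2, 196.9, 39.3]
orientation: [0.714, 0.7, -0.001, -0.001]
wrist_force: [-0.8, -1.4, -0.8]
grip_width: 30.3
grasp_force: 99.7
```

>>> arm_command:
  commands: [0,0,0.1,0,0,0,1,0,0,0.1,0,0,0,1]

```text
time: 17.45
ee_pos: [537.7, 197.0, 38.6]
orientation: [0.714, 0.7, -0.0, -0.0]
wrist_force: [-1.8, -1.6, -0.1]
grip_width: 30.8
grasp_force: 99.8
```

>>> arm_command:
  commands: [0,0,0.1,0,0,0,1,0,0,0.1,0,0,0,1]

```text
time: 17.65
ee_pos: [537.9, 197.0, 38.3]
orientation: [0.714, 0.7, 0.0, -0.001]
wrist_force: [-3.8, -1.7, 7.5]
grip_width: 30.5
grasp_force: 100.7
```

>>> arm_command:
  commands: [0,-0.05,0.1,0,0,0,1,0,-0.05,0.1,0,0,0,1,0,-0.05,0.1,0,0,0,1]

```text
time: 17.95
ee_pos: [537.8, 197.1, 38.2]
orientation: [0.714, 0.7, 0.001, -0.001]
wrist_force: [-5.4, -2.2, 13.2]
grip_width: 30.4
grasp_force: 101.5
```

>>> arm_command:
  commands: [0,0,0.1,0,0,0,1,0,0,0.1,0,0,0,1,0,0,0.1,0,0,0,1]

```text
time: 18.25
ee_pos: [537.8, 197.1, 38.2]
orientation: [0.714, 0.7, 0.001, -0.001]
wrist_force: [-7.8, -2.0, 20.5]
grip_width: 30.8
grasp_force: 102.4
```

>>> arm_command:
  commands: [0,-0.1,0.05,0,0,0,1,0,-0.1,0.1,0,0,0,1,0,-0.1,0.1,0,0,0,1,0,-0.1,0.1,0,0,0,1,0,-0.1,0.1,0,0,0,1,0,-0.1,0.1,0,0,0,1]

```text
time: 18.85
ee_pos: [537.8, 197.1, 38.1]
orientation: [0.715, 0.7, 0.002, -0.001]
wrist_force: [-9.3, -2.8, 25.9]
grip_width: 30.7
grasp_force: 102.9
```

```bash
python3 m2.py f1; python3 -c "
from h import *
st()"
```

```text
t 18.85 p [537.8 197.1  38.1] yang -1.21 tilt 0.23 F [-9.3 -2.8 25.9] w 30.7 g 102.9
t 18.95 p [537.9 197.1  38.1] yang -1.21 tilt 0.23 F [-8.4 -2.6 26.4] w 30.5 g 102.9
```

View pics/f1.png

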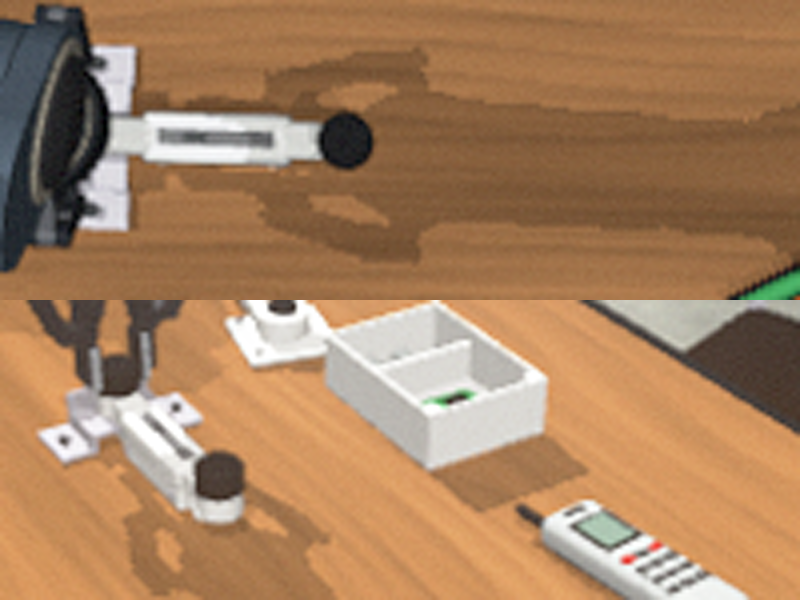

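The cap is home on the stud, held at about 26 N. The link is level against the lip and its fitted cap has not moved from (311,220).

```bash
python3 -c "
from cell import bot
print(bot.sign_off())"
```

```text
the job is handed in; nothing more can be done
None
```

The job is handed in at about 19 s of the 64 s: the link is turned, level and up against the bracket lip, and the loose cap clicked on, bottomed out at the expected height and was still held down at about 26 N.

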